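# Put the dry serving board away in its snug rack slot

### The job

The serving board standing on the blue tray has dried: put it away upright in the wooden board rack, in the narrowest slot that will take it. Which slot that is can only be found by gently trying, so never force it; lower it until it stands fully down on the rack's floor, and only then let go. The two boards in the drying stand are freshly oiled: leave them alone, and do not disturb the candles and other loose things on the console.

Things in the scene. Friction and masses are not known exactly. Their poses are not given: they have to be found in the camera images.
- rack: wooden board rack, fixed, 130 x 151 mm: six upright ribs along its x (110 mm long, 9 mm thick, tops 60 mm above the table, 1.5 mm chamfers) with five open-ended slots between them, 48 mm deep, narrowing in equal steps from 29 mm (-y side) to 5 mm (+y side). The slot meant for a board leaves it 2 mm of play in all; the next narrower is 4 mm too narrow. Origin: underside centre, z up
- slot1 (a point): middle of the floor of slot 1 of the rack (1 = narrowest, 5 = widest), 12 mm above the table; x along the slot, y across the slots towards the narrow end, z up
- slot2 (a point): middle of the floor of slot 2 of the rack (1 = narrowest, 5 = widest), 12 mm above the table; x along the slot, y across the slots towards the narrow end, z up
- slot3 (a point): middle of the floor of slot 3 of the rack (1 = narrowest, 5 = widest), 12 mm above the table; x along the slot, y across the slots towards the narrow end, z up
- slot4 (a point): middle of the floor of slot 4 of the rack (1 = narrowest, 5 = widest), 12 mm above the table; x along the slot, y across the slots towards the narrow end, z up
- slot5 (a point): middle of the floor of slot 5 of the rack (1 = narrowest, 5 = widest), 12 mm above the table; x along the slot, y across the slots towards the narrow end, z up
- tray: the blue wooden tray, fixed, 300 x 200 mm, rim 34 mm high, carrying a grooved wooden board holder and two candles. Origin: underside centre
- tray_groove (a point): middle of the floor of the holder's groove on the tray (16 mm above the table), in which the dry board stands; groove 30 mm wide, its two rails 60 mm long (x) and 38 mm high. The dry board's origin is here within about 10 mm
- stand: the wooden drying stand, fixed, 120 x 140 mm, with two such grooves holding the two oiled boards, which are to be left alone (their origins lie within 60 mm of the stand's origin). Origin: underside centre
- board_a: one of three look-alike acacia serving boards, upright on its lower edge: 160 mm long (x), 130 mm high, with a walnut grip rail along the top, 100 mm long (x), 25 mm thick (y), 130 to 154 mm above the lower edge. Only the panel's thickness (y) differs between them, 8 to 22 mm, not known. 0.12 to 0.3 kg. Origin: middle of the lower edge; z up
- board_b: one of three look-alike acacia serving boards, upright on its lower edge: 160 mm long (x), 130 mm high, with a walnut grip rail along the top, 100 mm long (x), 25 mm thick (y), 130 to 154 mm above the lower edge. Only the panel's thickness (y) differs between them, 8 to 22 mm, not known. 0.12 to 0.3 kg. Origin: middle of the lower edge; z up
- board_c: one of three look-alike acacia serving boards, upright on its lower edge: 160 mm long (x), 130 mm high, with a walnut grip rail along the top, 100 mm long (x), 25 mm thick (y), 130 to 154 mm above the lower edge. Only the panel's thickness (y) differs between them, 8 to 22 mm, not known. 0.12 to 0.3 kg. Origin: middle of the lower edge; z up
- candle_1: rope-wrapped glass candle jar on the tray, 69 mm across and 95 mm high, loose. Origin: underside centre
- candle_2: the other candle jar on the tray, the same
- pepper_mill: dark wooden pepper mill, 54 mm across, 158 mm high, loose. Origin: underside centre
- mug: white mug, 80 mm across, 90 mm high, loose. Origin: underside centre
- coasters: round pile of cork coasters, 96 mm across, 32 mm high, loose. Origin: underside centre
- salt_jar: white salt jar with a wooden cap, 60 mm across, 85 mm high, loose. Origin: underside centre
Not all that is in view belongs to the job. What is shaped like the board_c but purple or turquoise is not meant.

How it is judged:
By the outcome, as a careful person would: the job done as asked, in the order asked, and still so for the second after the job is handed in, with the robot touching nothing.
It also fails if it takes over 58 s, if anything falls off the work surface, if the arm or the gripper's body presses on something with over 40 N, if the wrist force passes 120 N, or if a joint passes its speed limit or range.

### The arm

A 6-joint arm with a two-finger parallel gripper is mounted at the origin on the work surface. World frame = base frame: x ahead of the robot, y to its left, z up, the work surface at z = 0. Lengths are in m, angles in rad, forces in N, time in s.
With the tool pointing down it reaches from about 0.25 to 0.85 m from the base axis. Payload 12.5 kg.
Tool frame: the origin (TCP) lies midway between the tips of the shut fingers; the grasp point (between the pads) lies 19 mm behind it (env.hold_point_z is the distance from the TCP to the grasp point, in m); z points along the fingers, y is the line along which they close (so a half turn about z gives the same grasp; the last joint's range is limited). The gripper opens to 93 mm and grips with 3 to 60 N. Pads are 15 mm wide; open, the fingers measure 128 mm over their backs; the gripper's body (75 mm by 188 mm) begins 65 mm behind the grasp point.
Start: joints at [-1.279, 0.351, 1.652, -0, 1.139, -0.085], TCP at [0.202, -0.511, 0.195] pointing down, gripper open.
Joint ranges: [-2.75, 2.75], [-0.79, 2.1], [0.01, 2.65], [-1.57, 4.71], [0.07, 3.14], [-2.87, 2.87]. Speed limits (rad/s): [2.22, 2.22, 2.79, 3.14, 3.14, 3.14].

### API

Orientations are given as a rotation vector (axis times angle).
In Python, from plant import monitor, grab_frame, calibration, env gives the robot as it stands. The module is installed in compiled form; this text tells all that it offers.
- The arm moves only by the tool arm_command, never from a script. Its argument "deltas" is a list of rows, each an object with "offset": the shift along the world's x, y, z in m, a list of three; "roll": the turn about the world's z in degrees; "hand": the closure, from -1 (fully open) to 1 (shut). A call has 1 to 8 rows; each row shifts and turns the commanded pose from where the row before left it; what a row does not reach is not made up. A row lasts 1/10 s, in which the tool goes at most 50 mm and 8.59 degrees, less where a joint would pass 70% of its speed; a pose out of reach is approached as far as the arm can. A call with a gripper value outside its range is refused whole. The fingers move at their own pace and stop on an object; "force" is the grip in N (left out, the last holds). Time passes only in rows, so rows that do not move let the fingers close. It gives the time, the measured TCP pose, the force, the opening and the grip force at its end, in the units of the state.
- monitor.observe(): the state, without advancing time (a new reading comes with each control period).
- grab_frame(name): name is "scene" or "top" or "wrist"; returns the picture (400x640x3 uint8, blue, green, red); there is no depth.
- calibration(name): a dict with "intrinsics" (3x3 intrinsics, pixels), "camera_from_world" (4x4, takes a point from world to camera coordinates). Camera axes: x right, y down, z forward; pixel columns grow to the right and rows downward; lengths in m; the calibration is good to about 2 mm. The wrist camera is an equidistant fisheye: a pixel r from the principal point sees the ray r / f radians off the axis. A picture is of the moment at which its call begins: read the wrist's pose just before it. calibration takes no time and is no camera call; for the wrist camera it gives the pose at the moment of the call.
- env.sign_off(): hands the job in; it is judged then, once.
The state is a dict: "t": time; "joint_pos": joint angles; "joint_vel": joint speeds; "effort": joint torques, N m; "ee_pos": TCP position; "orientation": TCP orientation; "ft_force": force on the tool from outside, world axes, zero at the start; "torque": the same for the moment, N m; "gripper_width": opening from 0.0 (shut) to 1.0 (fully open); "grip_force": force on a finger pad.
Only numpy, scipy, OpenCV 4.12 (cv2) and the standard library are available. Lean on these libraries where they do the work, as an engineer would, in place of code of your own. Each camera call takes 0.05 s, during which the arm holds its last target. There are 200 camera calls.

## Working session

There is one attempt and no reset: what is moved stays moved. The work goes in short steps, Python scripts to look and compute and a tool call to move; the robot and the scene stay as the last step left them, time stands still between calls to the robot, and variables do not carry over. Pictures are saved under pics/ and viewed, at most 10 in all, crops included, and the job is handed in when it is done.

Besides the shell and the picture viewer there is one more tool, called after "Emit:" as name(argument=value, ...), one argument or row to a line, values as JSON. arm_command: Moves the arm, as the interface text tells. Its arguments: {"type":"object","properties":{"deltas":{"type":"array","items":{"type":"object","properties":{"offset":{"type":"array","items":{"type":"number"}},"roll":{"type":"number"},"hand":{"type":"number"}}}},"force":{"type":"number"}},"required":["deltas"]}

```bash
mkdir -p pics; python3 - <<'E'
from plant import monitor, grab_frame, calibration, env
import cv2, numpy as np
for n in ("scene","top"):
    cv2.imwrite(f"pics/{n}0.png",grab_frame(n)); c=calibration(n); print(n,np.round(c["intrinsics"],1).tolist(),np.round(c["camera_from_world"],3).tolist())
s=monitor.observe();print(s,env.hold_point_z)
E
```

```text
scene [[443.6, 0.0, 311.0], [0.0, 443.6, 210.6], [0.0, 0.0, 1.0]] [[-0.4, 0.917, -0.001, 0.204], [0.479, 0.208, -0.853, -0.187], [-0.781, -0.341, -0.522, 1.606], [0.0, 0.0, 0.0, 1.0]]
top [[469.4, 0.0, 325.5], [0.0, 469.4, 200.8], [0.0, 0.0, 1.0]] [[0.013, -1.0, -0.001, -0.026], [-0.993, -0.013, -0.121, 0.514], [0.121, 0.002, -0.993, 1.444], [0.0, 0.0, 0.0, 1.0]]
{'t': 0.1, 'joint_pos': array([-1.27859039e+00,  3.51185400e-01,  1.65234493e+00, -2.40652471e-05,
        1.13908914e+00, -8.46284914e-02]), 'joint_vel': array([-0.00112195, -0.00201588, -0.0009998 ,  0.00260084,  0.00062821,
        0.00039105]), 'effort': array([ 5.37847682e-04, -4.98026633e+01, -2.85703951e+01,  7.00154761e-02,
        2.38893530e-02, -2.69552299e-05]), 'ee_pos': array([ 0.20229735, -0.51109477,  0.19485937]), 'orientation': array([-3.08498855e+00, -5.88258663e-01,  2.01179305e-04]), 'ft_force': array([-0.75792905, -0.97509958,  0.67471768]), 'torque': array([ 0.02687314, -0.00413045,  0.01563248]), 'grip_force': 0.0, 'gripper_width': 1.0031748001446104} 0.0188
```

View pics/scene0.png

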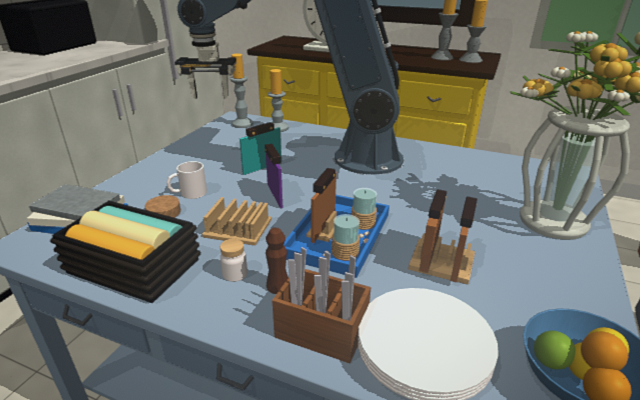

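View pics/top0.png

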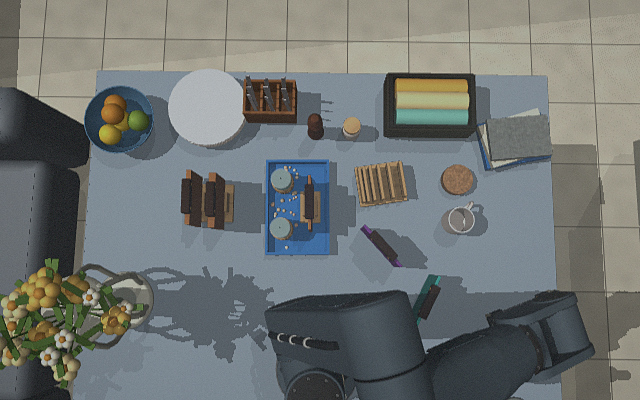

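The scene view shows the dry board on the tray at (323,205), the oiled pair at (433,230) and (466,235), and the rack at (237,220). In the top view, these could be taken for the target:
- Tray board at (308,200).
- Oiled boards in the stand at (188,198) and (213,200).
- Purple decoy at (380,246).
- Turquoise decoy at (428,298).

I choose the tray board at (308,200), and will check it in a close crop.

```bash
python3 - <<'E'
import cv2
a=cv2.imread("pics/top0.png")[150:265,258:418]
cv2.imwrite("pics/crop1.png",cv2.resize(a,None,fx=5,fy=5,interpolation=cv2.INTER_CUBIC))
E
```

```text
(no output)
```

View pics/crop1.png

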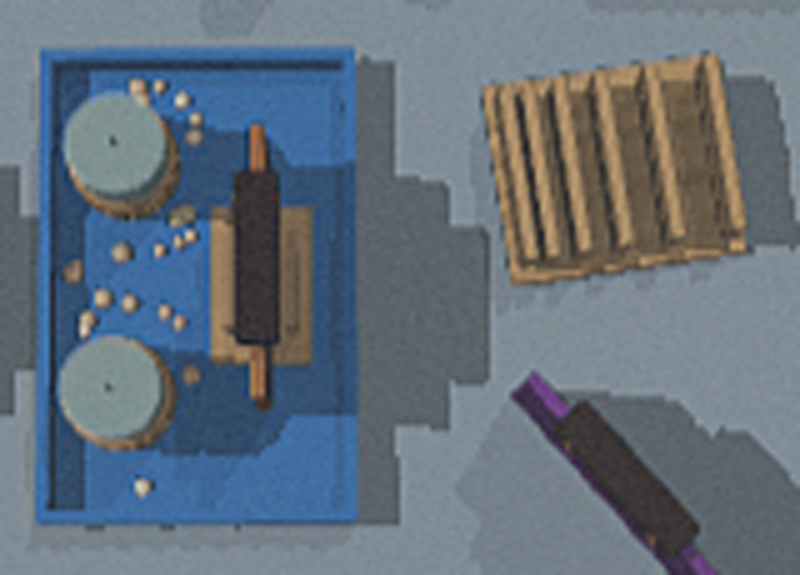

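The crop confirms the choice: the tray board at crop (257,265) has a walnut rail and a thin acacia panel. The rack's ribs are at crop (490–740, 55–280), with the narrow slot at the left (+y) and the wide slot at the right (-y), so its yaw is small.

```bash
cat > h.py <<'E'
from plant import monitor, grab_frame, calibration, env
import cv2, numpy as np
from scipy.spatial.transform import Rotation as R
def rays(n,px,c=None):
    """origin, unit-ish world directions of pixels"""
    c=c or calibration(n); K=np.array(c["intrinsics"]); T=np.array(c["camera_from_world"])
    p=np.atleast_2d(np.asarray(px,float)); x=np.c_[(p[:,0]-K[0,2])/K[0,0],(p[:,1]-K[1,2])/K[1,1]]
    if n=="wrist":
        r=np.linalg.norm(x,axis=1)[:,None]+1e-12; d=np.c_[x/r*np.sin(r),np.cos(r)]
    else: d=np.c_[x,np.ones(len(x))]
    return -T[:3,:3].T@T[:3,3], d@T[:3,:3]
def plane(n,px,z,c=None):
    o,d=rays(n,px,c); return (o+d*((z-o[2])/d[:,2])[:,None])[:,:2]
def project(n,P,c=None):
    c=c or calibration(n); K=np.array(c["intrinsics"]); T=np.array(c["camera_from_world"])
    q=np.atleast_2d(P)@T[:3,:3].T+T[:3,3]
    if n=="wrist":
        r=np.linalg.norm(q[:,:2],axis=1); th=np.arctan2(r,q[:,2]); x=q[:,:2]/r[:,None]*th[:,None]
    else: x=q[:,:2]/q[:,2:]
    return x*[K[0,0],K[1,1]]+K[:2,2]
def yaw():
    return np.degrees(np.arctan2(*(R.from_rotvec(monitor.observe()["orientation"]).as_matrix()[[1,0],1])))
E
python3 - <<'E'
from h import *
a=cv2.imread("pics/top0.png")
h=cv2.cvtColor(a,cv2.COLOR_BGR2HSV)
# rail
m=((h[...,2]<75)&(a[...,2].astype(int)>=a[...,0]-3)).astype(np.uint8); w=np.zeros_like(m); w[180:222,300:318]=1
n,l,s,c=cv2.connectedComponentsWithStats(m*w); i=1+s[1:,4].argmax(); p=np.argwhere(l==i)[:,::-1].astype(np.float32)
r=cv2.minAreaRect(p); print("rail px",r)
q=plane("top",cv2.boxPoints(r),.170); print("rail",q.mean(0),cv2.minAreaRect(q.astype(np.float32)))
# rack outer, from crop corners of the rib tops (z=.06)
q=plane("top",np.array([[485,88],[712,55],[745,245],[515,275]])/5+[258,150],.06); print("rack",q.mean(0),q)
# tray rim corners
q=plane("top",np.array([[40,48],[355,48],[357,522],[36,522]])/5+[258,150],.034); print("tray",q.mean(0),q)
print("yaw tool y axis",yaw(), np.round(np.array(calibration("wrist")["camera_from_world"]),3).tolist(),np.array(calibration("wrist")["intrinsics"]).tolist())
E
```

```text
rail px ((308.5, 200.5), (39.0, 9.0), 90.0)
rail [0.49827558 0.02854753] ((0.49827510118484497, 0.028612148016691208), (0.11190587282180786, 0.025744300335645676), 0.955510675907135)
rack [ 0.56875641 -0.19017305] [[ 0.61630456 -0.10986617]
 [ 0.63906581 -0.2510744 ]
 [ 0.52008251 -0.2707293 ]
 [ 0.49957277 -0.12902231]]
tray [0.49537838 0.06828029] [[ 0.64338806  0.17095437]
 [ 0.64604606 -0.02884205]
 [ 0.34737638 -0.03383384]
 [ 0.34470302  0.16484269]]
yaw tool y axis -68.40839843211947 [[0.368, -0.93, -0.0, -0.549], [-0.89, -0.352, 0.291, -0.034], [-0.27, -0.107, -0.957, 0.391], [0.0, 0.0, 0.0, 1.0]] [[309.70691628693146, 0.0, 319.21433054616824], [0.0, 309.70691628693146, 198.04334076177528], [0.0, 0.0, 1.0]]
```

Emit:
arm_command(
  deltas=[
    {"offset": [0, 0, 0.045], "hand": -1},
    {"offset": [0.03, 0.033, 0.01], "roll": -1.5, "hand": -1},
    {"offset": [0.03, 0.033, 0], "roll": -1.5, "hand": -1},
    {"offset": [0.03, 0.033, 0], "roll": -1.5, "hand": -1},
    {"offset": [0.03, 0.033, 0], "roll": -1.5, "hand": -1},
    {"offset": [0.03, 0.033, 0], "roll": -1.5, "hand": -1},
    {"offset": [0.03, 0.033, 0], "roll": -1.5, "hand": -1},
    {"offset": [0.03, 0.033, 0], "roll": -1.5, "hand": -1},
  ],
)

```text
schema error: expected keys offset, roll, hand
```

Emit:
arm_command(
  deltas=[
    {"offset": [0.03, 0.035, -0.01], "roll": -1, "hand": -1},
    {"offset": [0.03, 0.033, -0.02], "roll": -1, "hand": -1},
    {"offset": [0.02, 0.02, -0.02], "hand": -1},
    {"offset": [0, 0, -0.02], "hand": -1},
    {"offset": [0, 0, 0], "hand": -1},
  ],
)

```text
schema error: expected keys offset, roll, hand
```

```bash
python3 - <<'E'
from h import *
import pickle
s=monitor.observe(); c=calibration("wrist"); im=grab_frame("wrist"); cv2.imwrite("pics/w1.png",im); pickle.dump(c,open("w1.pkl","wb"))
print(s["t"],s["ee_pos"],yaw(),s["ft_force"])
E
```

```text
0.1 [ 0.20229735 -0.51109477  0.19485937] -68.41225877800501 [-0.75792905 -0.97509958  0.67471768]
```

View pics/w1.png

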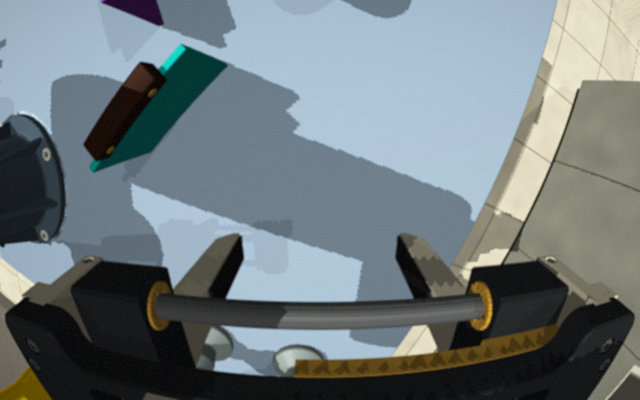

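Both moves were refused because every row needs all its keys, so the arm is still at the start. The wrist view shows the turquoise decoy at (150,110) and the open fingers at (240,240) and (400,240). I'll resend with full rows.

Emit:
arm_command(
  deltas=[
    {"offset": [0, 0, 0.045], "roll": 0, "hand": -1},
    {"offset": [0.03, 0.033, 0.01], "roll": -1.5, "hand": -1},
    {"offset": [0.03, 0.033, 0], "roll": -1.5, "hand": -1},
    {"offset": [0.03, 0.033, 0], "roll": -1.5, "hand": -1},
    {"offset": [0.03, 0.033, 0], "roll": -1.5, "hand": -1},
    {"offset": [0.03, 0.033, 0], "roll": -1.5, "hand": -1},
    {"offset": [0.03, 0.033, 0], "roll": -1.5, "hand": -1},
    {"offset": [0.03, 0.033, 0], "roll": -1.5, "hand": -1},
  ],
)

```text
t: 0.95
ee_pos: [0.4133, -0.2788, 0.2503]
orientation: [-3.127, -0.302, 0.0]
ft_force: [0.5, -0.7, -0.0]
gripper_width: 0.999
grip_force: 0.0
```

Emit:
arm_command(
  deltas=[
    {"offset": [0.03, 0.035, -0.01], "roll": -1, "hand": -1},
    {"offset": [0.03, 0.033, -0.02], "roll": -1, "hand": -1},
    {"offset": [0.02, 0.02, -0.02], "roll": 0, "hand": -1},
    {"offset": [0, 0, -0.02], "roll": 0, "hand": -1},
    {"offset": [0, 0, 0], "roll": 0, "hand": -1},
  ],
)

```text
t: 1.45
ee_pos: [0.4914, -0.1911, 0.1779]
orientation: [-3.129, -0.251, 0.007]
ft_force: [-0.3, -0.3, 0.5]
gripper_width: 0.998
grip_force: 0.0
```

```bash
python3 - <<'E'
from h import *
import pickle
s=monitor.observe(); c=calibration("wrist"); im=grab_frame("wrist"); cv2.imwrite("pics/w2.png",im); pickle.dump(c,open("w2.pkl","wb"))
print(s["t"],s["ee_pos"],yaw(),s["ft_force"])
E
```

```text
1.45 [ 0.49138432 -0.1911038   0.17787887] -80.88063039778727 [-0.27635556 -0.31535169  0.46557187]
```

View pics/w2.png

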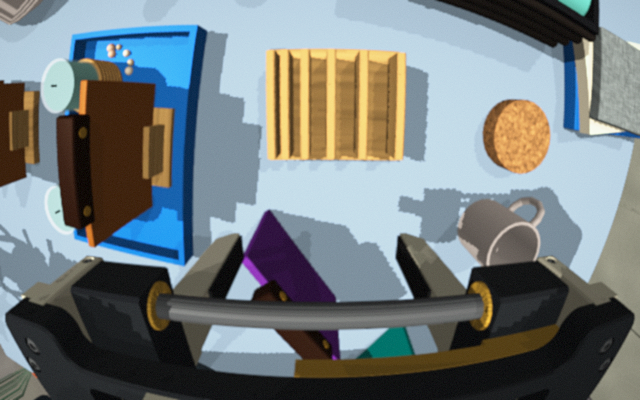

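The wrist view shows the whole rack at (267–405, 50–160), with its bright rib tops and the narrow slot at the left. The board's panel is at (115,160) and its rail at (75,170). I'll measure the rib edges in a patch of the z=0.06 plane.

```bash
cat > rack.py <<'E'
from h import *
import pickle
def patch(im,c,n,ctr,yw,z,hx,hy,step):
    t=np.radians(yw); ax=np.array([np.cos(t),np.sin(t)]); ay=np.array([-ax[1],ax[0]])
    u=np.arange(-hx,hx,step); v=np.arange(-hy,hy,step); U,V=np.meshgrid(u,v,indexing="ij")
    P=np.c_[(np.array(ctr)+U.reshape(-1,1)*ax+V.reshape(-1,1)*ay),np.full(U.size,z)]
    px=project(n,P,c).astype(np.float32).reshape(*U.shape,2)
    return cv2.remap(im,px[...,0],px[...,1],cv2.INTER_CUBIC),u,v
if __name__=="__main__":
    im=cv2.imread("pics/w2.png"); c=pickle.load(open("w2.pkl","rb"))
    p,u,v=patch(im,c,"wrist",(.5688,-.1902),9.3,.06,.07,.09,.0005)
    cv2.imwrite("pics/patch.png",cv2.resize(p,None,fx=2,fy=2)); g=cv2.GaussianBlur(p.astype(float).mean(2),(3,3),0)
    for x0 in (-.045,-.03,-.015,0,.015,.03,.045):
        k=np.abs(u-x0)<.005; d=np.gradient(g[k].mean(0))
        pk=[(round(v[i]*1e3,1),round(d[i],0)) for i in range(2,len(d)-2) if abs(d[i])>5 and abs(d[i])==max(abs(d[i-2:i+3]))]
        print(x0,*["%g:%+d"%q for q in pk])
E
python3 rack.py
```

```text
-0.045 -64:-10 -58.5:-6 -26:-11 -2.5:+11 5.5:-9 23:+12 31:-7 40:-6 43:+13 52.5:-9 57:+12 73.5:-11
-0.03 -72.5:+11 -64:-18 -56.5:-7 -54:+8 -34.5:+14 -26.5:-17 -21.5:+10 -2.5:+13 5:-20 20.5:-9 22.5:+21 31.5:-14 38:-12 42.5:+23 51.5:-27 56.5:+23 72:-14
-0.015 -72.5:+11 -64:-18 -56.5:-7 -54:+9 -34.5:+13 -26.5:-19 -23.5:-6 -21.5:+8 -2.5:+13 5.5:-22 20:-7 23:+20 31.5:-18 38:-12 42.5:+22 51.5:-29 56:+22 70.5:-11
0 -72.5:+11 -64:-18 -56.5:-7 -54:+8 -35:+14 -26.5:-17 -21.5:+11 -3:+15 5.5:-20 20:-7 22.5:+22 31.5:-16 38:-12 42.5:+24 51:-28 56.5:+23 87.5:-14
0.015 -72.5:+11 -64:-18 -56.5:-8 -54:+9 -35:+13 -26.5:-18 -23.5:-7 -21.5:+8 -3:+15 5:-19 20:-7 23:+22 31:-17 38:-11 42:+22 51:-30 56:+21 87.5:-8
0.03 -72.5:+10 -64.5:-18 -56.5:-8 -54.5:+9 -35:+14 -26.5:-18 -21.5:+10 -3:+15 5:-17 20:-8 22.5:+24 31:-16 38:-13 42.5:+22 51:-28 56:+23
0.045 -73:+10 -64.5:-19 -57:-7 -54.5:+10 -35:+13 -26.5:-17 -23.5:-7 -21.5:+9 -3:+13 5:-17 20:-11 22.5:+21 31:-16 38:-15 42:+24 51:-31 56.5:+22
```

View pics/patch.png

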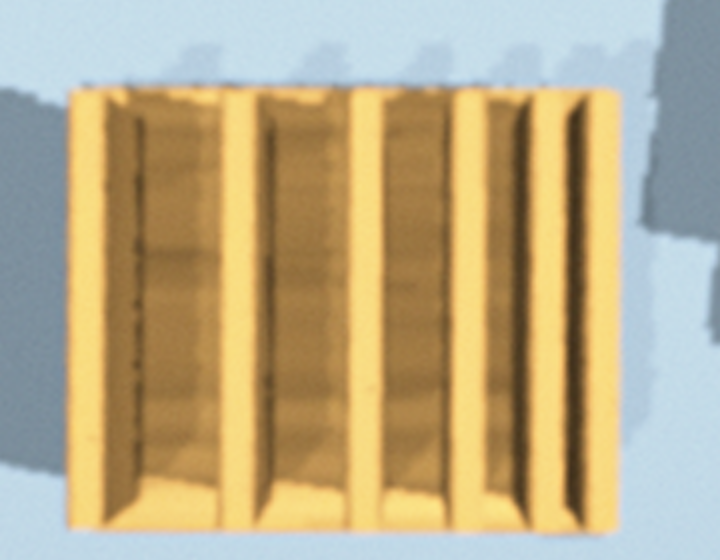

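The patch shows all six ribs clearly, at v = -73, -35, -3, 22.5, 42.5 and 56 mm (left edges). The gaps are 29, 23, 17, 11 and 5 mm, and the yaw is about 9.0°. Next I go above the dry board.

Emit:
arm_command(
  deltas=[
    {"offset": [0, 0, 0.045], "roll": 0, "hand": -1},
    {"offset": [0, 0.035, 0.015], "roll": -2, "hand": -1},
    {"offset": [0, 0.035, 0], "roll": -2, "hand": -1},
    {"offset": [0, 0.035, 0], "roll": -2, "hand": -1},
    {"offset": [0.005, 0.035, 0], "roll": -2, "hand": -1},
    {"offset": [0, 0.04, 0], "roll": 0, "hand": -1},
    {"offset": [0, 0.04, 0], "roll": 0, "hand": -1},
    {"offset": [0, 0, 0], "roll": 0, "hand": -1},
  ],
)

```text
t: 2.3
ee_pos: [0.4974, 0.0303, 0.2418]
orientation: [-3.141, -0.034, -0.003]
ft_force: [0.9, -0.4, -0.1]
gripper_width: 1.0
grip_force: 0.0
```

```bash
python3 - <<'E'
from h import *
from rack import patch
import pickle
s=monitor.observe(); c=calibration("wrist"); im=grab_frame("wrist"); cv2.imwrite("pics/w3.png",im); pickle.dump(c,open("w3.pkl","wb"))
print(s["t"],s["ee_pos"],yaw(),s["ft_force"])
a=cv2.resize(im[0:300,160:480],None,fx=2,fy=2); cv2.imwrite("pics/w3c.png",a)
E
```

```text
2.3 [0.49739339 0.03033771 0.2418315 ] -88.79455694841312 [ 0.89147749 -0.41013298 -0.14162565]
```

View pics/w3c.png

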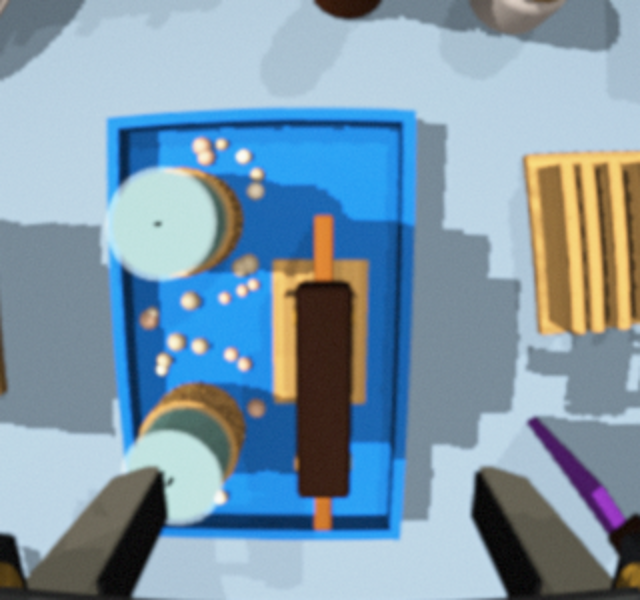

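The close view confirms the dry board, with its rail at crop (323,390) and its orange panel edge at (322,245) and (322,512), midway between the fingers. I'll measure the rail's pose and the panel's thickness.

```bash
python3 - <<'E'
from h import *
from rack import patch
import pickle
im=cv2.imread("pics/w3.png"); c=pickle.load(open("w3.pkl","rb"))
for z,xs in ((.17,(-.03,-.015,0,.015,.03)),(.146,(.058,.064,.070))):
    p,u,v=patch(im,c,"wrist",(.4975,.0295),1.2,z,.09,.03,.0005); g=p[...,2].astype(float)-.0*p[...,0]
    if z==.146: g=p[...,2].astype(float)-p[...,0]
    for x0 in xs:
        k=np.abs(u-x0)<.003; d=np.gradient(cv2.GaussianBlur(g[k].mean(0)[None],(5,1),0)[0])
        i=np.argsort(-abs(d)); pos=v[np.argmax(d)]*1e3,v[np.argmin(d)]*1e3; print(z,x0,pos,np.mean(pos))
    if z==.17:
        e=np.gradient(g[:,abs(v)<.006].mean(1)); print("rail ends u",u[np.argmax(e[60:])+60],u[np.argmin(e)])
E
```

```text
0.17 -0.03 (np.float64(10.500000000000037), np.float64(13.000000000000039)) 11.750000000000039
0.17 -0.015 (np.float64(-11.499999999999982), np.float64(11.000000000000037)) -0.24999999999997247
0.17 0 (np.float64(-19.49999999999999), np.float64(-12.999999999999984)) -16.249999999999986
0.17 0.015 (np.float64(11.500000000000037), np.float64(21.500000000000046)) 16.500000000000043
0.17 0.03 (np.float64(11.000000000000037), np.float64(21.500000000000046)) 16.250000000000043
rail ends u 0.05300000000000013 -0.06949999999999998
0.146 0.058 (np.float64(-20.99999999999999), np.float64(23.00000000000005)) 1.0000000000000302
0.146 0.064 (np.float64(-4.999999999999977), np.float64(4.000000000000031)) -0.4999999999999729
0.146 0.07 (np.float64(-4.999999999999977), np.float64(4.000000000000031)) -0.4999999999999729
```

The panel is 9.0 mm thick, so slot 2 (11 mm) should take it. I'll descend and grip.

Emit:
arm_command(
  deltas=[
    {"offset": [0.003, -0.001, -0.04], "roll": 0, "hand": -1},
    {"offset": [0, 0, -0.04], "roll": 0, "hand": -1},
    {"offset": [0, 0, -0.023], "roll": 0, "hand": -1},
    {"offset": [0, 0, 0], "roll": 0, "hand": 1},
    {"offset": [0, 0, 0], "roll": 0, "hand": 1},
    {"offset": [0, 0, 0], "roll": 0, "hand": 1},
    {"offset": [0, 0, 0], "roll": 0, "hand": 1},
    {"offset": [0, 0, 0], "roll": 0, "hand": 1},
  ],
  force=40,
)

```text
t: 3.15
ee_pos: [0.5009, 0.0265, 0.1383]
orientation: [3.141, 0.03, 0.003]
ft_force: [-0.7, 0.5, -0.1]
gripper_width: 0.619
grip_force: 0.0
```

Emit:
arm_command(
  deltas=[
    {"offset": [0, 0, 0], "roll": 0, "hand": 1},
    {"offset": [0, 0, 0], "roll": 0, "hand": 1},
  ],
  force=40,
)

```text
t: 3.35
ee_pos: [0.5005, 0.0266, 0.1376]
orientation: [3.141, 0.03, 0.001]
ft_force: [-0.3, -0.5, -0.3]
gripper_width: 0.445
grip_force: 0.0
```

Emit:
arm_command(
  deltas=[
    {"offset": [0, 0.002, 0.001], "roll": 0, "hand": 1},
    {"offset": [0, 0, 0], "roll": 0, "hand": 1},
    {"offset": [0, 0, 0], "roll": 0, "hand": 1},
    {"offset": [0, 0, 0], "roll": 0, "hand": 1},
    {"offset": [0, 0, 0], "roll": 0, "hand": 1},
  ],
  force=40,
)

```text
t: 3.85
ee_pos: [0.5005, 0.0286, 0.1384]
orientation: [-3.141, -0.03, -0.0]
ft_force: [-0.4, -0.7, 3.5]
gripper_width: 0.264
grip_force: 40.0
```

Gripped at 24.6 mm, which matches the rail. I'll lift the board straight out of the groove first.

Emit:
arm_command(
  deltas=[
    {"offset": [0, 0, 0.01], "roll": 0, "hand": 1},
    {"offset": [0, 0, 0.02], "roll": 0, "hand": 1},
    {"offset": [0, 0, 0.025], "roll": 0, "hand": 1},
    {"offset": [0, 0, 0.02], "roll": 0, "hand": 1},
    {"offset": [0.01, -0.005, 0], "roll": 0, "hand": 1},
    {"offset": [0.02, -0.01, 0], "roll": 1, "hand": 1},
    {"offset": [0.02, -0.02, 0], "roll": 1, "hand": 1},
    {"offset": [0.015, -0.03, 0], "roll": 1, "hand": 1},
  ],
  force=40,
)

```text
t: 4.65
ee_pos: [0.5665, -0.0368, 0.2122]
orientation: [-3.139, -0.115, 0.001]
ft_force: [0.2, 0.1, -1.5]
gripper_width: 0.261
grip_force: 40.0
```

Emit:
arm_command(
  deltas=[
    {"offset": [0, -0.03, 0], "roll": 1.5, "hand": 1},
    {"offset": [0, -0.035, 0], "roll": 1.5, "hand": 1},
    {"offset": [0.002, -0.035, 0], "roll": 1, "hand": 1},
    {"offset": [0, -0.012, 0], "roll": 0.8, "hand": 1},
    {"offset": [0, -0.004, 0], "roll": 0, "hand": 1},
    {"offset": [0, 0, 0], "roll": 0, "hand": 1},
  ],
  force=40,
)

```text
t: 5.25
ee_pos: [0.5673, -0.1527, 0.2124]
orientation: [-3.132, -0.242, 0.002]
ft_force: [0.8, 0.0, -2.0]
gripper_width: 0.261
grip_force: 40.0
```

```bash
python3 - <<'E'
from h import *
import pickle
s=monitor.observe(); c=calibration("wrist"); im=grab_frame("wrist"); cv2.imwrite("pics/w4.png",im); pickle.dump(c,open("w4.pkl","wb"))
print(s["t"],s["ee_pos"],yaw(),s["ft_force"],s["torque"])
a=cv2.resize(im[0:200,200:440],None,fx=3,fy=3,interpolation=cv2.INTER_CUBIC); cv2.imwrite("pics/w4c.png",a)
E
```

```text
5.25 [ 0.56729007 -0.15266307  0.21241173] -81.13022041526052 [ 0.83971725  0.00861128 -1.9511263 ] [-0.02278381 -0.06841973 -0.0198161 ]
```

View pics/w4c.png

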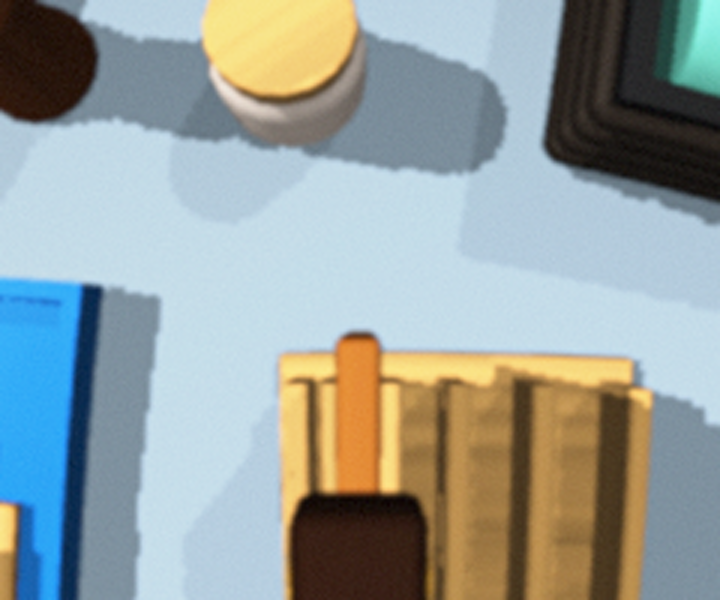

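The board, at crop column 337–380, hangs over slot 2. Rib 2 shows at 318–337 and rib 3 at 380–400, so it looks centred. I'll measure numerically.

```bash
cat > al.py <<'E'
from h import *
from rack import patch
import sys
def peaks(im,c,z,x0,w,ctr,yw,ch):
    p,u,v=patch(im,c,"wrist",ctr,yw,z,.13,.1,.0005); g=ch(p.astype(float))
    k=np.abs(u-x0)<w; d=np.gradient(cv2.GaussianBlur(g[k].mean(0)[None],(5,1),0)[0])
    return [("%.1f:%+d"%(v[i]*1e3,d[i])) for i in range(2,len(d)-2) if abs(d[i])>4 and abs(d[i])==max(abs(d[i-2:i+3]))]
def report(im,c,ctr,zb):
    for x0 in (.048,.054,.060): print("ribs",x0,*peaks(im,c,.06,x0-.0,.003,ctr,9.0,lambda p:p.mean(2)))
    for x0 in (.058,.064,.072): print("panel",x0,*[q for q in peaks(im,c,zb,x0,.003,ctr,9.0,lambda p:p[...,2]-p[...,0]) if abs(float(q.split(":")[0]))<12])
if __name__=="__main__":
    import pickle
    im=cv2.imread("pics/w4.png"); c=pickle.load(open("w4.pkl","rb")); report(im,c,(.5673,-.1527),.2124+.007)
E
python3 al.py
```

```text
ribs 0.048 -90.0:+10 -64.0:-11 -56.5:+11 -32.5:-10 -28.5:+9 -14.5:+12 -8.0:-16 -5.0:+5 9.5:+10 14.5:-15 19.5:+22 79.5:-12
ribs 0.054 -89.5:+9 -64.0:-11 -56.5:+11 -33.0:-8 -28.0:+7 -14.0:+11 -8.0:-16 -5.0:+5 9.0:+9 16.0:-14 19.5:+21 78.0:-14
ribs 0.06 -89.0:+4 -64.0:-4 -56.0:+8 -49.0:+8 -37.0:-4 -28.0:+7 -8.5:-10 -5.5:+5 10.0:+5 16.5:-9 19.0:+6 25.0:+4 31.0:+4 77.5:-13 98.5:-6
panel 0.058 -8.0:+9 -3.0:+12 4.5:-11 8.5:-16 10.5:+19
panel 0.064 -8.0:+7 -3.0:+12 4.5:-11 8.5:-16 10.5:+19
panel 0.072 -3.0:+14 4.5:-13
```

The board is within about 0.5 mm of slot 2's centre line and its yaw matches. Next I lower it to just above the ribs, then go down gently watching the force.

Emit:
arm_command(
  deltas=[
    {"offset": [0.002, -0.0004, -0.012], "roll": 0.1, "hand": 1},
    {"offset": [0, 0, -0.012], "roll": 0, "hand": 1},
    {"offset": [0, 0, -0.002], "roll": 0, "hand": 1},
    {"offset": [0, 0, 0], "roll": 0, "hand": 1},
  ],
  force=40,
)

```text
t: 5.7
ee_pos: [0.5691, -0.1523, 0.1865]
orientation: [-3.131, -0.247, 0.002]
ft_force: [-0.4, -0.3, -0.4]
gripper_width: 0.265
grip_force: 40.0
```

Emit:
arm_command(
  deltas=[
    {"offset": [0, 0, -0.002], "roll": 0, "hand": 1},
    {"offset": [0, 0, -0.001], "roll": 0, "hand": 1},
    {"offset": [0, 0, -0.001], "roll": 0, "hand": 1},
    {"offset": [0, 0, -0.001], "roll": 0, "hand": 1},
  ],
  force=40,
)

```text
t: 6.1
ee_pos: [0.5694, -0.1528, 0.1824]
orientation: [3.132, 0.246, 0.0]
ft_force: [-0.3, -0.0, -0.5]
gripper_width: 0.265
grip_force: 40.0
```

Emit:
arm_command(
  deltas=[
    {"offset": [0, 0, -0.001], "roll": 0, "hand": 1},
    {"offset": [0, 0, -0.001], "roll": 0, "hand": 1},
    {"offset": [0, 0, 0], "roll": 0, "hand": 1},
  ],
  force=40,
)

```text
t: 6.4
ee_pos: [0.5693, -0.1528, 0.1802]
orientation: [-3.132, -0.246, 0.0]
ft_force: [-0.0, 0.1, -2.1]
gripper_width: 0.264
grip_force: 40.0
```

Emit:
arm_command(
  deltas=[
    {"offset": [0, 0, -0.001], "roll": 0, "hand": 1},
    {"offset": [0, 0, -0.001], "roll": 0, "hand": 1},
    {"offset": [0, 0, -0.001], "roll": 0, "hand": 1},
    {"offset": [0, 0, 0], "roll": 0, "hand": 1},
  ],
  force=40,
)

```text
t: 6.8
ee_pos: [0.5693, -0.1528, 0.1771]
orientation: [-3.132, -0.246, 0.0]
ft_force: [-0.5, -0.1, -1.0]
gripper_width: 0.263
grip_force: 40.0
```

Emit:
arm_command(
  deltas=[
    {"offset": [0, 0, -0.002], "roll": 0, "hand": 1},
    {"offset": [0, 0, -0.002], "roll": 0, "hand": 1},
    {"offset": [0, 0, -0.002], "roll": 0, "hand": 1},
    {"offset": [0, 0, -0.002], "roll": 0, "hand": 1},
  ],
  force=40,
)

```text
t: 7.2
ee_pos: [0.5693, -0.1528, 0.1691]
orientation: [-3.132, -0.246, 0.0]
ft_force: [-0.5, -0.4, -1.9]
gripper_width: 0.262
grip_force: 40.0
```

Emit:
arm_command(
  deltas=[
    {"offset": [0, 0, -0.002], "roll": 0, "hand": 1},
    {"offset": [0, 0, -0.002], "roll": 0, "hand": 1},
    {"offset": [0, 0, -0.002], "roll": 0, "hand": 1},
    {"offset": [0, 0, -0.002], "roll": 0, "hand": 1},
  ],
  force=40,
)

```text
t: 7.6
ee_pos: [0.5694, -0.1528, 0.1612]
orientation: [-3.132, -0.246, -0.0]
ft_force: [0.2, 0.2, -1.8]
gripper_width: 0.26
grip_force: 40.0
```

It is going in freely, with only the board's weight on the wrist. I'll continue.

Emit:
arm_command(
  deltas=[
    {"offset": [0, 0, -0.003], "roll": 0, "hand": 1},
    {"offset": [0, 0, -0.003], "roll": 0, "hand": 1},
    {"offset": [0, 0, -0.003], "roll": 0, "hand": 1},
    {"offset": [0, 0, -0.003], "roll": 0, "hand": 1},
  ],
  force=40,
)

```text
t: 8.0
ee_pos: [0.5694, -0.1528, 0.149]
orientation: [-3.132, -0.246, 0.0]
ft_force: [0.0, 1.3, -1.4]
gripper_width: 0.265
grip_force: 40.0
```

Emit:
arm_command(
  deltas=[
    {"offset": [0, 0, -0.003], "roll": 0, "hand": 1},
    {"offset": [0, 0, -0.003], "roll": 0, "hand": 1},
    {"offset": [0, 0, -0.003], "roll": 0, "hand": 1},
    {"offset": [0, 0, -0.002], "roll": 0, "hand": 1},
  ],
  force=40,
)

```text
t: 8.4
ee_pos: [0.5693, -0.1528, 0.138]
orientation: [-3.132, -0.246, 0.0]
ft_force: [-0.5, 0.4, -1.1]
gripper_width: 0.263
grip_force: 40.0
```

Emit:
arm_command(
  deltas=[
    {"offset": [0, 0, -0.001], "roll": 0, "hand": 1},
    {"offset": [0, 0, -0.001], "roll": 0, "hand": 1},
    {"offset": [0, 0, 0], "roll": 0, "hand": 1},
  ],
  force=40,
)

```text
t: 8.7
ee_pos: [0.5694, -0.1528, 0.1363]
orientation: [-3.132, -0.246, 0.0]
ft_force: [-0.3, 0.2, -0.8]
gripper_width: 0.257
grip_force: 40.0
```

Emit:
arm_command(
  deltas=[
    {"offset": [0, 0, -0.0007], "roll": 0, "hand": 1},
    {"offset": [0, 0, -0.0007], "roll": 0, "hand": 1},
    {"offset": [0, 0, 0], "roll": 0, "hand": 1},
  ],
  force=40,
)

```text
t: 9.0
ee_pos: [0.5694, -0.1528, 0.1349]
orientation: [-3.132, -0.246, 0.0]
ft_force: [0.1, 0.3, -2.2]
gripper_width: 0.263
grip_force: 40.0
```

Emit:
arm_command(
  deltas=[
    {"offset": [0, 0, -0.0005], "roll": 0, "hand": 1},
    {"offset": [0, 0, 0], "roll": 0, "hand": 1},
  ],
  force=40,
)

```text
t: 9.2
ee_pos: [0.5695, -0.1528, 0.1345]
orientation: [3.132, 0.246, 0.0]
ft_force: [-0.1, 0.1, -1.5]
gripper_width: 0.262
grip_force: 40.0
```

Emit:
arm_command(
  deltas=[
    {"offset": [0, 0, -0.0005], "roll": 0, "hand": 1},
    {"offset": [0, 0, 0], "roll": 0, "hand": 1},
  ],
  force=40,
)

```text
t: 9.4
ee_pos: [0.5696, -0.1529, 0.1345]
orientation: [3.132, 0.246, 0.001]
ft_force: [-1.8, 0.7, 4.5]
gripper_width: 0.265
grip_force: 40.0
```

Emit:
arm_command(
  deltas=[
    {"offset": [0, 0, -0.0005], "roll": 0, "hand": 1},
    {"offset": [0, 0, 0], "roll": 0, "hand": 1},
  ],
  force=40,
)

```text
t: 9.6
ee_pos: [0.5696, -0.153, 0.1344]
orientation: [3.131, 0.246, 0.001]
ft_force: [-3.3, 0.6, 9.6]
gripper_width: 0.258
grip_force: 40.0
```

The floor is reached at z = 0.1345, exactly where expected, and the upward force has risen to 9.6 N. I'll ease off and let go.

Emit:
arm_command(
  deltas=[
    {"offset": [0, 0, 0.0005], "roll": 0, "hand": 1},
    {"offset": [0, 0, 0], "roll": 0, "hand": -0.2},
    {"offset": [0, 0, 0], "roll": 0, "hand": -0.2},
    {"offset": [0, 0, 0], "roll": 0, "hand": -0.2},
    {"offset": [0, 0, 0], "roll": 0, "hand": -0.2},
    {"offset": [0, 0, 0], "roll": 0, "hand": -0.2},
  ],
)

```text
t: 10.2
ee_pos: [0.5694, -0.1528, 0.1338]
orientation: [-3.132, -0.246, 0.0]
ft_force: [0.6, 0.4, -0.8]
gripper_width: 0.596
grip_force: 0.0
```

Emit:
arm_command(
  deltas=[
    {"offset": [0, 0, 0.01], "roll": 0, "hand": -0.2},
    {"offset": [0, 0, 0.03], "roll": 0, "hand": -0.2},
    {"offset": [0, 0, 0.04], "roll": 0, "hand": -0.2},
    {"offset": [0, 0, 0.04], "roll": 0, "hand": -0.2},
    {"offset": [0, 0, 0.03], "roll": 0, "hand": -0.2},
    {"offset": [0, 0, 0], "roll": 0, "hand": -0.2},
  ],
)

```text
t: 10.8
ee_pos: [0.5709, -0.1533, 0.2893]
orientation: [3.129, 0.246, 0.012]
ft_force: [1.0, -0.1, 0.3]
gripper_width: 0.597
grip_force: 0.0
```

```bash
python3 - <<'E'
from h import *
s=monitor.observe(); w=grab_frame("wrist"); t=grab_frame("scene")
print(s["t"],s["ee_pos"],s["gripper_width"],s["ft_force"])
cv2.imwrite("pics/f.png",np.hstack([cv2.resize(w[60:360,150:470],(400,375)),cv2.resize(t[130:310,150:342],(400,375))]))
E
```

```text
10.8 [ 0.57093279 -0.15328453  0.28928458] 0.597252340507995 [ 0.97736318 -0.14904937  0.32739759]
```

View pics/f.png

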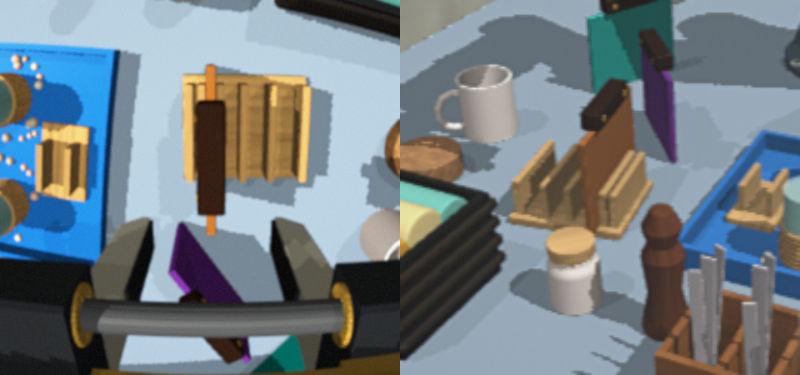

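The board stands upright in slot 2, at left (210,150) and right (608,155). The gripper is clear and nothing else has moved. I'm handing in.

```bash
python3 -c "
from plant import env
print(env.sign_off())"
```

```text
the job is handed in; nothing more can be done
None
```

The dry board (panel about 9 mm thick) stands upright on the rack's floor in slot 2, the 11 mm slot; it slid in without force, I let go only once it was down, the pictures show nothing else moved, and the job is handed in at about 11 s. I did not try the 5 mm slot, since it is narrower than the board.

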